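# Load a slide rack past the spring gate of a slide loader

## Robot

A 6-joint arm with a two-finger parallel gripper is mounted at the origin on the work surface. World frame = base frame: x ahead of the robot, y to its left, z up, the work surface at z = 0. Lengths are in mm, angles in rad, forces in N, time in s.
With the tool pointing down it reaches from about 350 to 975 mm from the base axis. Payload 7.1 kg.
Tool frame: the origin (TCP) lies at the very end of the fingers, on their centre line; the grasp point (between the pads) lies 19 mm behind it (ctrl.pinch_z is the z of the grasp point in the tool frame, in mm); z points along the fingers, y is the direction in which the jaws open and shut (so a half turn about z gives the same grasp; the last joint's range is limited). The gripper opens to 88 mm and grips with 3 to 60 N. Pads are 20 mm wide; open, the fingers measure 115 mm over their backs; the gripper's body (75 mm by 178 mm) begins 61 mm behind the grasp point.
Start: joints at [-1.192, 0.423, 1.63, -0, 1.089, -0.019], TCP at [242.135, -576.173, 222.675] pointing down, gripper open.
Joint ranges: [-3, 3], [-0.9, 2.11], [0.09, 2.58], [-1.31, 4.45], [0.11, 2.69], [-2.54, 2.54]. Speed limits (rad/s): [2.39, 2.39, 3.01, 3.14, 3.14, 3.14].

## Interface

Orientations are given as a rotation vector (axis times angle).
In Python, from workcell import get_obs, optics, ctrl gives the robot as it stands.
- The arm moves only by the shell command python3 -m jog 'ROWS'. ROWS is a JSON object of lists of equal length, an entry for each row: "delta_rot": the turn, a rotation vector about the tool's x, y, z in rad, a list of three; "translation": the shift along the tool's x, y, z in mm, a list of three; "hand": the opening, from -1 (shut) to 1 (fully open). In form: {"delta_rot": [[rx, ry, rz], ...], "translation": [[x, y, z], ...], "hand": [hand, ...]}. A call has 1 to 5 rows; each row is the pose to reach, as a shift and turn from the pose commanded when the call began, along the tool's axes at that moment; what a row does not reach only later rows make up. A row lasts 1/10 s, in which the tool goes at most 50 mm and 8.59 degrees, less where a joint would pass 70% of its speed; a pose out of reach is approached as far as the arm can. A call with a gripper value outside its range is refused whole. The fingers move at their own pace and stop on an object; the grip force is fixed at half the most. Time passes only in rows, so rows that repeat a pose let the fingers close. It gives the time, the measured TCP pose, the force and the opening at its end, in the units of the state.
- get_obs(): the state, without advancing time (a new reading comes with each control period).
- optics.get_image(name): name is "scene" or "top"; returns the picture (384x512x3 uint8, red, green, blue); there is no depth.
- optics.calibration(name): a dict with "intrinsics" (3x3 intrinsics, pixels), "k1" (the pictures are not rectified: a ray, as slopes to the right and down, at radius r is drawn at 1 + k1 r^2 times it, then the intrinsics apply), "cam_to_world" (4x4, takes a point from camera to world coordinates). Camera axes: x right, y up, looking along -z (the intrinsics and any distortion apply to the point x, -y, -z); pixel columns grow to the right and rows downward; lengths in mm; the calibration is good to about 2 mm. A picture is of the moment at which its call begins. calibration takes no time and is no camera call.
- ctrl.close_job(): hands the job in, once; it reports no verdict.
The state is a dict: "t": time; "qpos": joint angles; "qvel": joint speeds; "joint_torque": joint torques, N m; "ee_pos": TCP position; "orientation": TCP orientation; "ft_force": force on the tool from outside, world axes, zero at the start; "moment": the same for the moment, N m; "width": finger opening in mm.
Only numpy, scipy, OpenCV 4.12 (cv2) and the standard library are available. Lean on these libraries where they do the work, as an engineer would, in place of code of your own. Each camera call takes 0.05 s, during which the arm holds its last target. There are 200 camera calls.

## Task

Load the rack of glass slides into the imaging unit: with one fingertip press the loader's long thumb bar down to hold the hinged gate up, and with the other finger push the rack along the lane by its upright push plate, under the raised gate, until it is fully home against the end stop; then let go so that the gate closes behind it. Do not jam the rack against the gate or let the gate come down on the slides, do not lift the rack out of the lane, and leave the spare rack, the bottle and the slide box where they are.

Things in the scene. Friction and masses are not known exactly. Their poses are not given: they have to be found in the camera images.
- lane: Slide loader fixed on the bench: a straight open aluminium chute leading to a cream imaging unit. Origin: bench, mid-chute, gate's plane. Its x = direction of travel (roughly world -y), y = across, towards the thumb bar, z up ('lane frame', mm below). Chute floor z 8, from x -260 to 96 (flared mouth to -307); walls' inner faces y +-20, 5 thick, tops z 24. Imaging unit from x 140, 110 tall.
- home (a point): Foot of the steel end stop's face, on the chute floor: lane x 96, y 0, z 8 mm. The stop's top is at z 44. Same axes as the lane.
- gate (a joint): Hinge of the sprung steel gate, rad. 0 = closed, grows as the thumb bar is pressed, stop at 0.8; let go, it springs shut. The arm (lane x -6 to 6, z 50 when closed) crosses the chute; its stop blade (10 thick along x, y -18 to 4) hangs down to z 20. From 0.5 rad up the blade is clear above the slides.
- hinge (a point): On the axis of the gate's hinge rod, in the gate's plane: lane x 0, y 36, z 50 mm. The rod, 6 in diameter, runs along the chute between bearing blocks at lane x -262 and 17 (y 29 to 43, tops z 58).
- thumb_bar (a point): On top of the thumb bar, middle of its length (lane x -141, 31 mm out from the rod); moves with the gate. The bar is a flat plate beside the chute, lane x -252 to -30, y 39 to 83, closed rising outwards by 0.21 rad. Its top at y 68 is at about z 59 closed, 42 at gate 0.5 rad, 31 at 0.8 rad. Takes about 2 to 6 N.
- rack: Loaded rack in the chute before the gate: grey plastic, five glass slides on edge, about 0.22 kg. Origin: underside, centre of the slide holder; x along the travel, z up. Own frame, mm: holder x -42 to 42, 36 wide, slides' tops z 30; behind it a flat tail (24 wide, 5 thick) to x -92, ending in an upright push plate x -92 to -87, 30 wide, top z 52.
- rack_front (a point): Foot of the rack's front face, 42 mm ahead of the rack's origin. Lane x 0: at the gate's plane; lane x 96: home, against the end stop. When home, the push plate's rear face is at lane x -38, still before the gate, and the closing blade drops over the tail between holder and push plate.
- push_plate (a point): Rear face of the rack's push plate, middle of its width, 40 mm above the rack's underside (48 mm above the bench): where to push.
- spare_rack: Spare empty rack of the same shape without slides, on the bench beside the loader; leave alone. Origin as for the rack.
- oil_bottle: Small amber bottle with black cap, 32 mm diameter, 75 tall, standing on the bench beyond the chute's open end; leave alone. Origin: centre of its underside.
- slide_box: Closed blue plastic slide box, 97 x 83 x 35 mm, on the bench beyond the thumb bar; leave alone. Origin: centre of its underside.
There are look-alikes about, which are no part of the job. What is shaped like the rack but orange is not meant.

How it is judged:
By the outcome, as a careful person would: the job done as asked, in the order asked, and still so for the second after the job is handed in, with the robot touching nothing.
It also fails if it takes over 43 s, if anything falls off the work surface, if the arm or the gripper's body presses on something with over 40 N, if the wrist force passes 120 N, or if a joint passes its speed limit or range.

## Working session

There is one attempt and no reset: what is moved stays moved. The work goes in short steps, Python scripts to look and compute and a shell command to move; the robot and the scene stay as the last step left them, time stands still between calls to the robot, and variables do not carry over. Pictures are saved under pics/ and viewed, about 8 in all and at most 12, crops included, and the job is handed in when it is done.

```bash
ls; mkdir -p pics
python3 - <<'E'
from workcell import get_obs, optics, ctrl
import cv2
for n in ("scene","top"):
    im=optics.get_image(n); cv2.imwrite(f"pics/{n}0.png",cv2.cvtColor(im,cv2.COLOR_RGB2BGR))
    c=optics.calibration(n); print(n,c)
print(get_obs(),ctrl.pinch_z)
a=cv2.imread("pics/scene0.png");b=cv2.imread("pics/top0.png")
cv2.imwrite("pics/top0x.png",cv2.resize(b,(800,600),interpolation=cv2.INTER_CUBIC))
E
```

```text
pics
scene {'intrinsics': array([[428.01976264,   0.        , 258.75321432],
       [  0.        , 428.01976264, 195.60995204],
       [  0.        ,   0.        ,   1.        ]]), 'k1': -0.1150017961554338, 'cam_to_world': array([[ 9.31792527e-02, -5.60877746e-01,  8.22638305e-01,
         1.23122984e+03],
       [ 9.95569670e-01,  6.29390146e-02, -6.98549350e-02,
         3.42409995e+01],
       [-1.25959658e-02,  8.25502776e-01,  5.64257483e-01,
         5.76145640e+02],
       [ 0.00000000e+00,  0.00000000e+00,  0.00000000e+00,
         1.00000000e+00]])}
top {'intrinsics': array([[457.31224383,   0.        , 252.23383222],
       [  0.        , 457.31224383, 194.63229127],
       [  0.        ,   0.        ,   1.        ]]), 'k1': -0.08388602491421446, 'cam_to_world': array([[ 1.29538686e-02,  9.98082176e-01, -6.05323592e-02,
         4.46034922e+02],
       [-9.99864121e-01,  1.35466680e-02,  9.39298446e-03,
         1.23538516e+02],
       [ 1.01949822e-02,  6.04024587e-02,  9.98122039e-01,
         9.85740238e+02],
       [ 0.00000000e+00,  0.00000000e+00,  0.00000000e+00,
         1.00000000e+00]])}
{'t': 0.1, 'qpos': array([-1.19200889e+00,  4.23767965e-01,  1.63061730e+00, -5.96291415e-05,
        1.08861248e+00, -1.90160712e-02]), 'qvel': array([-0.00025412,  0.00086471,  0.00014156, -0.00037603, -0.00020512,
       -0.00083754]), 'joint_torque': array([ 7.24060665e-04, -5.45613742e+01, -2.74323034e+01,  6.45930972e-02,
        1.88434002e-02, -4.39701387e-05]), 'ee_pos': array([ 241.93095298, -575.71959225,  221.97576257]), 'orientation': array([-3.07829903e+00, -6.20527584e-01,  4.76299190e-04]), 'ft_force': array([ 0.94756903,  0.16855417, -0.68542596]), 'moment': array([0.01356167, 0.01210471, 0.00658919]), 'width': 87.692592666957} -18.700000000000003
```

View pics/scene0.png

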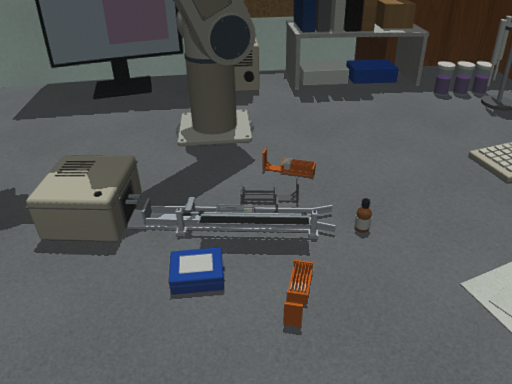

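View pics/top0x.png

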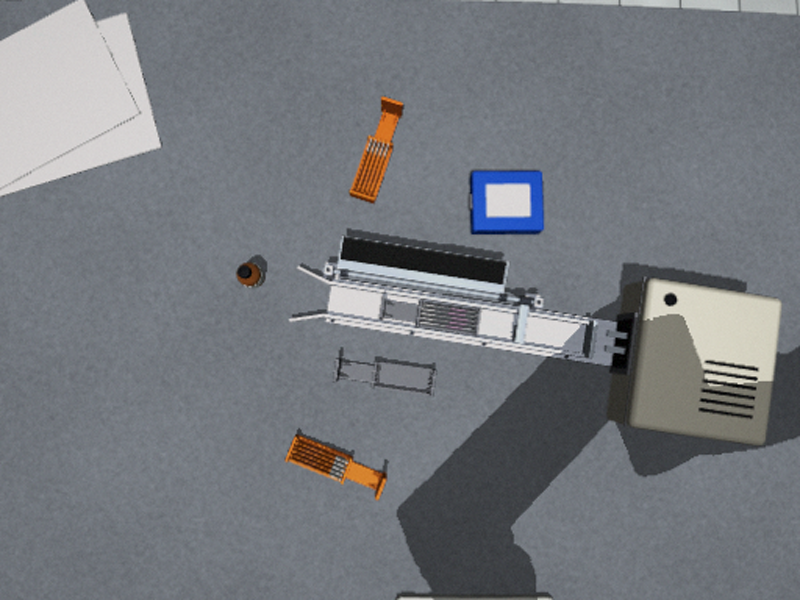

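The pictures show the lane running right (world -y) with the rack in mid-chute before the gate and the bar on the +x side. In the 800 px top view the plate is at about x=385, the gate at 522 and the end stop at 590. I'll enlarge this to measure it.

```bash
cat > h.py <<'E'
import numpy as np, cv2
from workcell import get_obs, optics, ctrl
from scipy.spatial.transform import Rotation as R
def ray(n,u,v):
    c=optics.calibration(n);K=c["intrinsics"]
    p=cv2.undistortPoints(np.array([[[u,v]]],float),K,np.array([c["k1"],0,0,0.]))[0,0]
    T=c["cam_to_world"];return T[:3,3],T[:3,:3]@np.array([p[0],-p[1],-1])
def at(n,u,v,z):
    o,d=ray(n,u,v);return (o+d*(z-o[2])/d[2])
def proj(n,P):
    c=optics.calibration(n);T=c["cam_to_world"]
    q=(np.atleast_2d(P)-T[:3,3])@T[:3,:3]
    q=q*[1,-1,-1]
    return cv2.projectPoints(q,np.zeros(3),np.zeros(3),c["intrinsics"],np.array([c["k1"],0,0,0.]))[0][:,0]
def crop(n,name,x0,y0,x1,y1,s):
    im=cv2.cvtColor(optics.get_image(n),cv2.COLOR_RGB2BGR)[y0:y1,x0:x1]
    cv2.imwrite("pics/"+name,cv2.resize(im,None,fx=s,fy=s,interpolation=cv2.INTER_CUBIC))
E
python3 - <<'E'
from h import *
crop("top","t1.png",180,140,410,250,3.4)
E
```

```text
(no output)
```

View pics/t1.png

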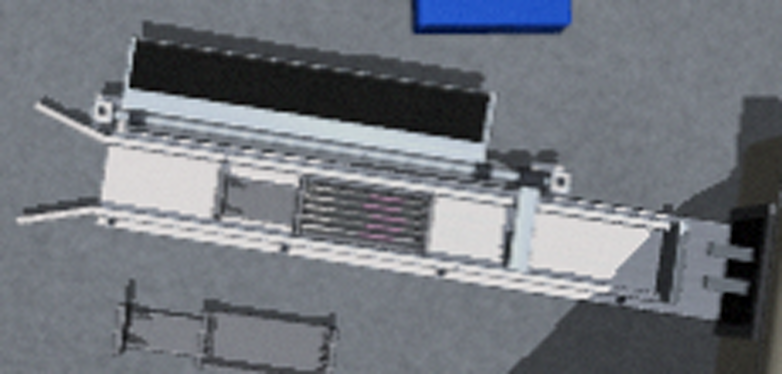

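Crop: bar corners (133,38), (495,95), (487,163), (125,113); wall ends near (107,140) and (100,210); gate arm at x≈522; push plate at x≈221; holder from 299 to 430. I'll fit the lane pose to these.

Run:
```python
from h import *
from scipy.optimize import least_squares
S=lambda a:np.array(a,float)/3.4+[180,140]
px=S([(133,38),(495,95),(487,163),(125,113),(107,138),(100,210),(533,188),(523,272),(517,187),(508,270)])
L=np.array([(-252,83,62),(-30,83,62),(-30,39,53),(-252,39,53),(-260,22,24),(-260,-22,24),(6,20,52),(6,-20,52),(-6,20,52),(-6,-20,52)],float)
def W(p,L):
    c,s=np.cos(p[2]),np.sin(p[2]); L=np.atleast_2d(L)
    return np.c_[p[0]+c*L[:,0]-s*L[:,1],p[1]+s*L[:,0]+c*L[:,1],L[:,2]]
f=lambda p:(proj("top",W(p,L))-px).ravel()
r=least_squares(f,[500,-40,-1.65],loss='soft_l1',x_scale=[100,100,1])
print(r.x,np.round(r.fun.reshape(-1,2),1))
def inv(p,w):
    c,s=np.cos(p[2]),np.sin(p[2]);d=np.array(w[:2])-p[:2];return [round(c*d[0]+s*d[1],1),round(-s*d[0]+c*d[1],1)]
p=r.x
np.save("lane.npy",p)
for nm,q,z in [("plate",(221,192),60),("hold rear",(299,205),38),("hold front",(430,222),38),("stop",(665,262),44),("blk",(560,181),58),("blk",(103,110),58)]:
    u,v=S([q])[0];print(nm,inv(p,at("top",u,v,z)))
print(W(p,[[0,0,0],[-141,68,59],[96,0,8]]))
# scene overlay check
im=cv2.cvtColor(optics.get_image("scene"),cv2.COLOR_RGB2BGR)
A=[(-252,83,62),(-30,83,62),(-30,39,53),(-252,39,53),(-260,22,24),(-260,-22,24),(6,20,52),(6,-20,52),(96,0,44)]
x0,y0,s=120,165,3.4
c=cv2.resize(im[y0:y0+120,x0:x0+235],None,fx=s,fy=s,interpolation=cv2.INTER_CUBIC)
for q in proj("scene",W(p,A)): cv2.circle(c,tuple(int(v) for v in (q-[x0,y0])*s),4,(0,0,255),1)
cv2.imwrite("pics/s1.png",c)
```

```text
[474.60810542 -53.49718751  -1.70644706] [[-0.7 -0.6]
 [ 0.5 -1.1]
 [-0.9  0.5]
 [-1.4 -0.9]
 [-0.1  0.6]
 [-1.3  0. ]
 [ 1.5  4.9]
 [ 1.8 -0.5]
 [ 0.5  4.3]
 [ 0.4 -0.8]]
plate [np.float64(-184.5), np.float64(-1.3)]
hold rear [np.float64(-136.5), np.float64(-0.9)]
hold front [np.float64(-55.7), np.float64(0.7)]
stop [np.float64(89.7), np.float64(-2.5)]
blk [np.float64(16.0), np.float64(35.6)]
blk [np.float64(-261.8), np.float64(37.0)]
[[ 474.60810542  -53.49718751    0.        ]
 [ 561.05157444   77.01153505   59.        ]
 [ 461.62553633 -148.61528726    8.        ]]
```

View pics/s1.png

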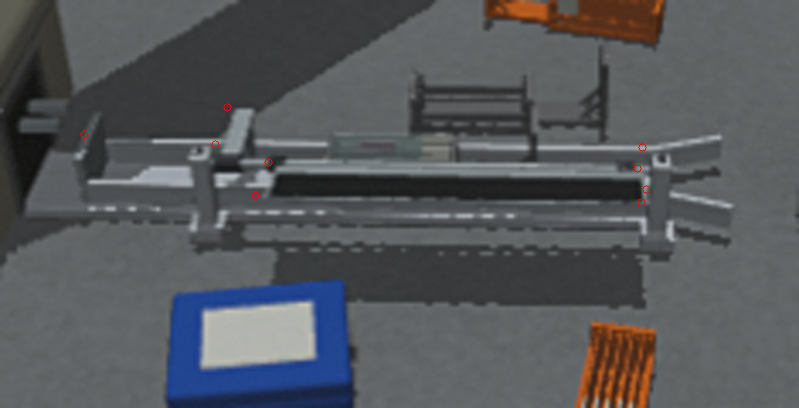

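The lane fit is consistent: the bearing blocks come out within 2 mm of (17,36) and (-262,36), and the rack is centred with its plate rear at about lane x -186. My plan is one vertical pose with the jaws across the lane: the push finger at y≈-2 behind the plate and the other finger on the bar at y≈71. I'll compute the approach.

```bash
cat >> h.py <<'E'
def W(L,p=np.load("lane.npy")):
    c,s=np.cos(p[2]),np.sin(p[2]); return np.array([p[0]+c*L[0]-s*L[1],p[1]+s*L[0]+c*L[1],L[2]])
def inv(w,p=np.load("lane.npy")):
    c,s=np.cos(p[2]),np.sin(p[2]);d=np.array(w[:2])-p[:2];return np.round([c*d[0]+s*d[1],-s*d[0]+c*d[1],w[2]],1)
def plan(L):
    p=np.load("lane.npy");o=get_obs();Rt=R.from_rotvec(o["orientation"])
    c,s=np.cos(p[2]),np.sin(p[2])
    G=R.from_matrix(np.array([[-c,-s,0],[-s,c,0],[0,0,-1]]))
    print("t",o["t"],"lane tcp",inv(o["ee_pos"]),"F",o["ft_force"].round(1),"w",round(o["width"],1))
    print("trans",Rt.inv().apply(W(L)-o["ee_pos"]).round(1),"rot",(Rt.inv()*G).as_rotvec().round(4))
E
python3 - <<'E'
from h import *
plan((-212,34.5,130))
E
```

```text
t 0.2 lane tcp [ 549.  -159.8  222.2] F [ 0.6 -0.1  0.7] w 87.6
trans [ 554.3 -556.4   92.7] rot [-9.0000e-04 -5.0000e-04 -1.0374e+00]
```

```bash
python3 -m jog '{"delta_rot":[[0,0,-0.13],[0,0,-0.26],[0,0,-0.39],[0,0,-0.52],[0,0,-0.65]],"translation":[[554,-556,0],[554,-556,0],[554,-556,0],[554,-556,0],[554,-556,0]],"hand":[0.36,0.36,0.36,0.36,0.36]}'; python3 -c "
from h import *
plan((-212,34.5,130))"
```

```text
t: 0.7
ee_pos: [336.5, -342.7, 222.6]
orientation: [2.716, 1.578, 0.0]
ft_force: [1.3, 0.0, 0.0]
width: 59.8
t 0.7 lane tcp [305.2 -97.8 222.6] F [1.3 0.  0. ] w 59.8
trans [529.2 -70.4  92.7] rot [ 1.000e-04 -0.000e+00 -3.826e-01]
```

```bash
python3 -m jog '{"delta_rot":[[0,0,-0.13],[0,0,-0.26],[0,0,-0.383],[0,0,-0.383],[0,0,-0.383]],"translation":[[529,-70,0],[529,-70,0],[529,-70,0],[529,-70,0],[529,-70,0]],"hand":[0.36,0.36,0.36,0.36,0.36]}'; python3 -c "
from h import *
plan((-212,34.5,130))"
```

```text
t: 1.2
ee_pos: [432.0, -111.5, 222.9]
orientation: [2.371, 2.06, 0.0]
ft_force: [1.3, -0.1, 0.3]
width: 60.0
t 1.2 lane tcp [ 63.3 -34.4 222.9] F [ 1.3 -0.1  0.3] w 60.0
trans [275.6  67.6  92.9] rot [ 0.0006  0.0001 -0.0044]
```

```bash
python3 -m jog '{"delta_rot":[[0,0,-0.004],[0,0,-0.004],[0,0,-0.004],[0,0,-0.004],[0,0,-0.004]],"translation":[[276,68,20],[276,68,40],[276,68,60],[276,68,93],[276,68,93]],"hand":[0.36,0.36,0.36,0.36,0.36]}'; python3 -m jog '{"delta_rot":[[0,0,0],[0,0,0],[0,0,0]],"translation":[[41,14,30],[41,14,30],[41,14,30]],"hand":[0.36,0.36,0.36]}'; python3 -c "
from h import *
plan((-212,34.5,72))"
```

```text
t: 1.7
ee_pos: [520.5, 108.5, 153.2]
orientation: [2.366, 2.066, 0.002]
ft_force: [0.6, -0.9, -0.1]
width: 59.9
t: 2.0
ee_pos: [538.5, 145.7, 122.5]
orientation: [-2.364, -2.067, 0.004]
ft_force: [-1.6, 1.0, -0.6]
width: 59.7
t 2.0 lane tcp [-206.    36.3  122.5] F [-1.6  1.  -0.6] w 59.7
trans [ 6.1 -1.7 50.5] rot [-0.0024  0.0012  0.0017]
```

```bash
python3 -m jog '{"delta_rot":[[0,0,0],[0,0,0],[0,0,0],[0,0,0]],"translation":[[9,-2,20],[9,-2,50],[9,-2,50],[9,-2,50]],"hand":[0.36,0.36,0.36,0.36]}'; python3 -c "
from h import *
plan((-212,34.5,72))
crop('scene','s2.png',180,150,380,260,4)
a=cv2.imread('pics/s2.png')
im=cv2.cvtColor(optics.get_image('top'),cv2.COLOR_RGB2BGR)[130:250,180:380]
b=cv2.resize(im,None,fx=4,fy=4,interpolation=cv2.INTER_CUBIC)
c=cv2.resize(np.vstack([a,b]),None,fx=.65,fy=.65,interpolation=cv2.INTER_AREA);print(c.shape);cv2.imwrite('pics/m2.png',c)"
```

```text
t: 2.4
ee_pos: [538.4, 153.2, 74.6]
orientation: [-2.369, -2.064, 0.0]
ft_force: [0.1, 0.5, 0.8]
width: 59.5
t 2.4 lane tcp [-213.4   35.2   74.6] F [0.1 0.5 0.8] w 59.5
trans [-1.4 -0.7  2.6] rot [-0.0002  0.0002 -0.0016]
(598, 520, 3)
```

View pics/m2.png

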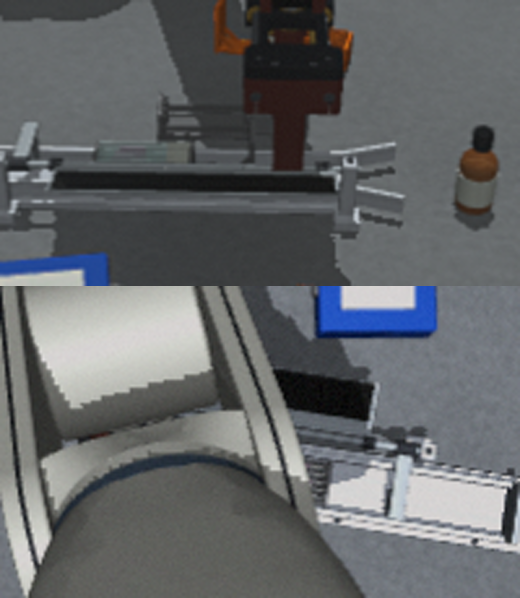

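The scene view shows the bar finger (x 273–305) over the bar near its mouth end (x 335), clear of the rack and bearing block. The arm hides the top view there. Now I'll press the bar.

```bash
python3 -m jog '{"delta_rot":[[0,0,0],[0,0,0],[0,0,0],[0,0,0]],"translation":[[0,-1,8],[0,-1,14],[0,-1,20],[0,-1,20]],"hand":[0.36,0.36,0.36,0.36]}'; python3 -m jog '{"delta_rot":[[0,0,0],[0,0,0],[0,0,0],[0,0,0]],"translation":[[0,0,5],[0,0,10],[0,0,14],[0,0,14]],"hand":[0.36,0.36,0.36,0.36]}'; python3 -c "
from h import *
plan((-212,34.5,40))
crop('scene','s3.png',110,120,310,260,4)"
```

```text
t: 2.9
ee_pos: [538.1, 154.4, 53.3]
orientation: [2.367, 2.065, 0.001]
ft_force: [2.3, -2.1, 2.5]
width: 59.8
t: 3.3
ee_pos: [536.8, 154.6, 39.1]
orientation: [-2.367, -2.065, 0.002]
ft_force: [-0.7, -0.9, 6.2]
width: 59.8
t 3.3 lane tcp [-214.6   33.5   39.1] F [-0.7 -0.9  6.2] w 59.8
trans [-2.6  1.  -0.9] rot [-0.0014  0.0002 -0.0003]
```

View pics/s3.png

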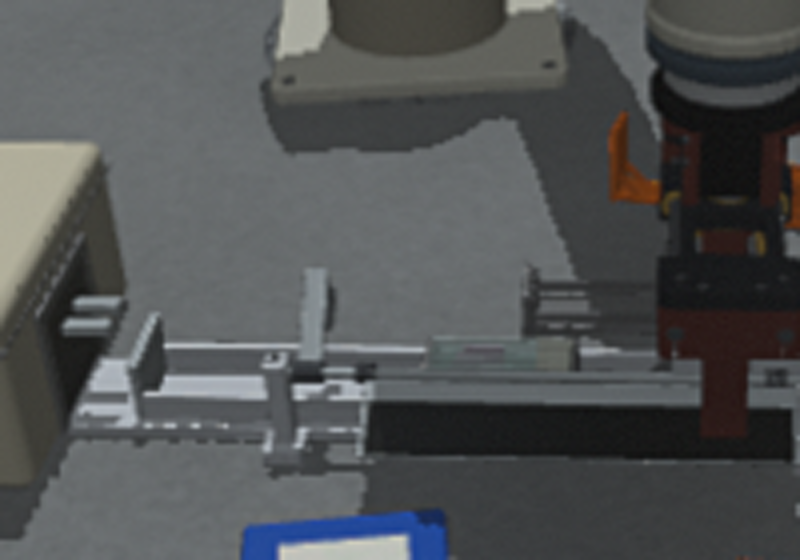

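The gate arm is visibly raised: its far tip is at crop (316,270), and the bar force is 6 N. I'll check its angle from that tip.

```bash
python3 -c "
from h import *
for g in (0,.4,.5,.6,.7,.8):
  # arm tip at y -18..-20, top at about z 54 closed
  r=np.array([-56.,4]);c,s=np.cos(-g),np.sin(-g)
  q=[36+c*r[0]-s*r[1],50+s*r[0]+c*r[1]]
  print(g,np.round(q),((proj('scene',W((0,q[0],q[1])))[0]-[110,120])*4).round())
"
```

```text
0 [-20.  54.] [318. 304.]
0.4 [-14.  75.] [312. 277.]
0.5 [-11.  80.] [310. 272.]
0.6 [-8. 85.] [308. 269.]
0.7 [-4. 89.] [306. 266.]
0.8 [-0. 93.] [304. 264.]
```

After correcting for the known pixel offset, the angle is about 0.7 rad, so the gate is clear. Now I'll push gently along -tool x.

```bash
python3 -m jog '{"delta_rot":[[0,0,0],[0,0,0],[0,0,0],[0,0,0],[0,0,0]],"translation":[[-4,0,0],[-8,0,0],[-12,0,0],[-16,0,0],[-20,0,0]],"hand":[0.36,0.36,0.36,0.36,0.36]}'; python3 -m jog '{"delta_rot":[[0,0,0],[0,0,0],[0,0,0],[0,0,0],[0,0,0]],"translation":[[-5,0,0],[-10,0,0],[-15,0,0],[-20,0,0],[-25,0,0]],"hand":[0.36,0.36,0.36,0.36,0.36]}'; python3 -c "
from h import *
plan((-169,33.5,39))
crop('scene','s4.png',110,120,310,260,4)"
```

```text
t: 3.85
ee_pos: [535.5, 134.9, 39.9]
orientation: [2.367, 2.065, 0.003]
ft_force: [2.0, 4.6, 5.7]
width: 59.8
t: 4.35
ee_pos: [532.0, 110.0, 39.9]
orientation: [2.367, 2.065, 0.003]
ft_force: [2.4, 5.1, 5.2]
width: 59.4
t 4.35 lane tcp [-169.8   34.8   39.9] F [2.4 5.1 5.2] w 59.4
trans [-0.8 -1.3  0.9] rot [ 0.0013 -0.001  -0.0006]
```

View pics/s4.png

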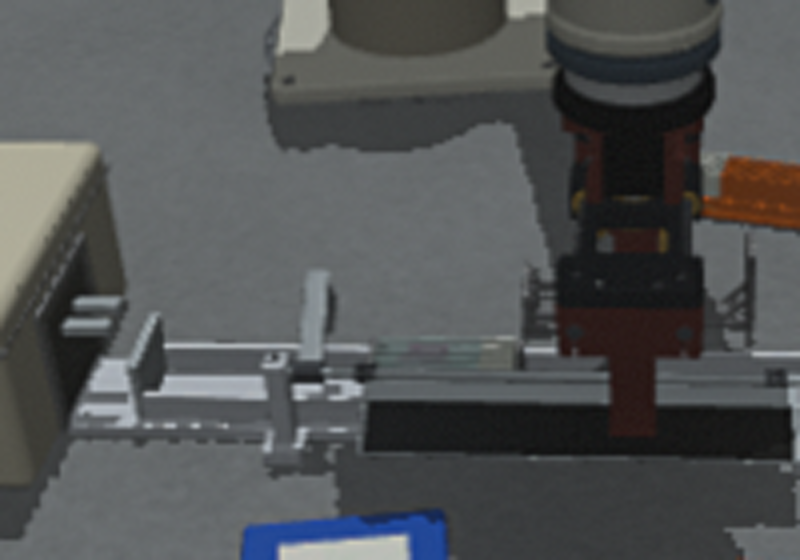

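The rack is moving with the finger: the glass's rear edge went from 575 to 520 px. The gate is still up and the drag is about 5 N. About 122 mm is left.

```bash
python3 -m jog '{"delta_rot":[[0,0,0],[0,0,0],[0,0,0],[0,0,0],[0,0,0]],"translation":[[-7,0,0],[-14,0,0],[-21,0,0],[-28,0,0],[-35,0,0]],"hand":[0.36,0.36,0.36,0.36,0.36]}'; python3 -m jog '{"delta_rot":[[0,0,0],[0,0,0],[0,0,0],[0,0,0],[0,0,0]],"translation":[[-7,0,0],[-14,0,0],[-21,0,0],[-28,0,0],[-35,0,0]],"hand":[0.36,0.36,0.36,0.36,0.36]}'; python3 -c "
from h import *
plan((-48,33.5,39))
crop('scene','s5.png',110,120,310,260,4)"
```

```text
t: 4.9
ee_pos: [527.1, 75.2, 39.8]
orientation: [2.367, 2.065, 0.002]
ft_force: [2.1, 4.9, 5.2]
width: 60.0
t: 5.4
ee_pos: [522.3, 40.6, 39.8]
orientation: [2.368, 2.065, 0.002]
ft_force: [2.3, 5.0, 5.3]
width: 59.8
t 5.4 lane tcp [-99.6  34.5  39.8] F [2.3 5.  5.3] w 59.8
trans [-51.6  -1.    0.8] rot [ 0.0009 -0.0008 -0.0008]
```

View pics/s5.png

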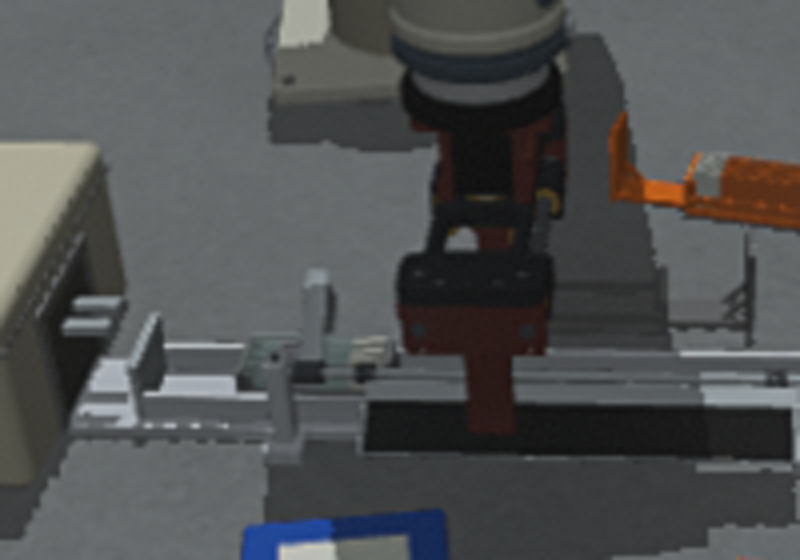

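The slides are passing freely under the raised gate, with the drag unchanged at 5 N. Before the last 50 mm I'll check the finger base's clearance to the gate arm.

```bash
python3 -c "
from h import *
def onplane(px,y):
    o,d=ray('scene',110+px[0]/4,120+px[1]/4);p=np.load('lane.npy')
    n=np.array([-np.sin(p[2]),np.cos(p[2]),0]);w0=W((0,y,0));t=n@(w0-o)/(n@d);return inv(o+t*d)
for y in (64,78): print(y,[onplane(q,y) for q in ((398,350),(548,352),(398,305),(490,433),(468,400),(514,400))])
"
```

```text
64 [array([-57.8,  64. ,  85.2]), array([-131.6,   64. ,   85.4]), array([-59.9,  64. , 112. ]), array([-100.7,   64. ,   34.1]), array([-90.7,  64. ,  55. ]), array([-113.7,   64. ,   55.5])]
78 [array([-60.6,  78. ,  95.4]), array([-132.8,   78. ,   95.6]), array([-62.6,  78. , 121.6]), array([-102.5,   78. ,   45.4]), array([-92.7,  78. ,  65.8]), array([-115.3,   78. ,   66.3])]
```

The finger base reaches about 38 mm ahead of the TCP, so at home it stays roughly 4 mm short of the gate arm. I'll go on, slowing near the end.

```bash
python3 -m jog '{"delta_rot":[[0,0,0],[0,0,0],[0,0,0],[0,0,0],[0,0,0]],"translation":[[-7,0,0],[-14,0,0],[-21,0,0],[-28,0,0],[-35,0,0]],"hand":[0.36,0.36,0.36,0.36,0.36]}'; python3 -m jog '{"delta_rot":[[0,0,0],[0,0,0],[0,0,0],[0,0,0],[0,0,0]],"translation":[[-2,0,0],[-4,0,0],[-6,0,0],[-8,0,0],[-10,0,0]],"hand":[0.36,0.36,0.36,0.36,0.36]}';python3 -m jog '{"delta_rot":[[0,0,0],[0,0,0]],"translation":[[-1.5,0,0],[-3,0,0]],"hand":[0.36,0.36]}'; python3 -c "
from h import *
plan((-48,33.5,39))"
```

```text
t: 5.95
ee_pos: [517.4, 5.9, 39.8]
orientation: [-2.368, -2.065, -0.001]
ft_force: [2.3, 5.3, 6.1]
width: 59.3
t: 6.45
ee_pos: [516.0, -3.8, 39.8]
orientation: [-2.368, -2.065, -0.001]
ft_force: [2.9, 6.1, 5.2]
width: 59.7
t: 6.65
ee_pos: [515.6, -6.8, 39.8]
orientation: [-2.368, -2.065, -0.001]
ft_force: [3.0, 5.6, 5.1]
width: 59.8
t 6.65 lane tcp [-51.8  34.3  39.8] F [3.  5.6 5.1] w 59.8
trans [-3.8 -0.8  0.8] rot [ 0.0004 -0.0007 -0.0008]
```

```bash
python3 -m jog '{"delta_rot":[[0,0,0],[0,0,0]],"translation":[[-1,0,0],[-2,0,0]],"hand":[0.36,0.36]}';python3 -m jog '{"delta_rot":[[0,0,0],[0,0,0]],"translation":[[-0.7,0,0],[-1.4,0,0]],"hand":[0.36,0.36]}'; python3 -m jog '{"delta_rot":[[0,0,0]],"translation":[[-0.7,0,0]],"hand":[0.36]}';  python3 -c "
from h import *
plan((-48,33.5,39))
crop('scene','s6.png',110,120,310,260,4)"
```

```text
t: 6.85
ee_pos: [515.5, -8.3, 39.8]
orientation: [-2.369, -2.063, -0.003]
ft_force: [3.0, 13.5, 6.1]
width: 60.0
t: 7.05
ee_pos: [515.6, -8.5, 40.0]
orientation: [-2.37, -2.06, -0.005]
ft_force: [3.3, 21.6, 7.9]
width: 59.7
t: 7.15
ee_pos: [515.6, -8.6, 40.1]
orientation: [-2.37, -2.059, -0.006]
ft_force: [4.3, 24.7, 9.6]
width: 59.9
t 7.15 lane tcp [-50.   34.6  40.1] F [ 4.3 24.7  9.6] w 59.9
trans [-2.1 -1.1  1. ] rot [ 0.0011 -0.0042 -0.0044]
```

View pics/s6.png

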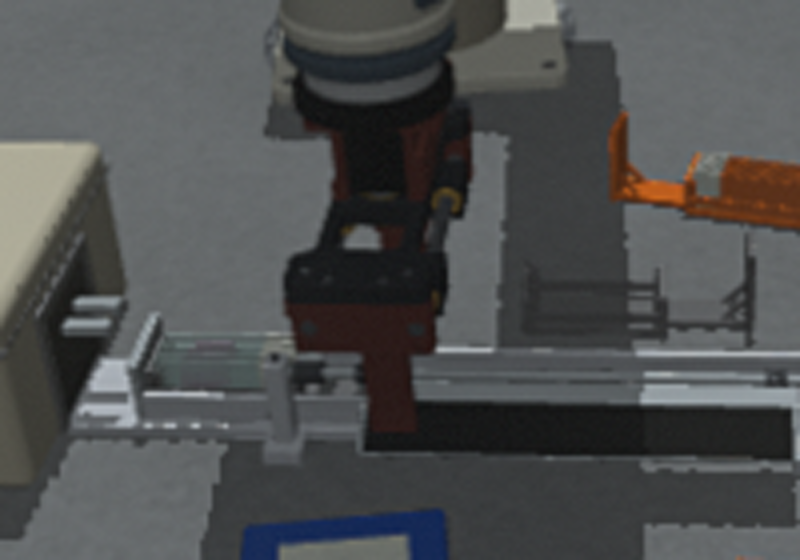

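The slide front is against the stop (crop x≈155) and the force rose stiffly from 5 to 25 N, so the rack appears home. I'll back off a little with the gate still held, then raise the tool gently to let the gate close.

```bash
python3 -m jog '{"delta_rot":[[0,0,0],[0,0,0],[0,0,0]],"translation":[[3,0,0],[7,0,0],[7,0,0]],"hand":[0.36,0.36,0.36]}';python3 -m jog '{"delta_rot":[[0,0,0],[0,0,0],[0,0,0],[0,0,0],[0,0,0]],"translation":[[0,0,-5],[0,0,-10],[0,0,-15],[0,0,-20],[0,0,-25]],"hand":[0.36,0.36,0.36,0.36,0.36]}'; python3 -m jog '{"delta_rot":[[0,0,0],[0,0,0],[0,0,0],[0,0,0],[0,0,0]],"translation":[[0,0,-20],[0,0,-60],[50,0,-80],[100,0,-80],[140,0,-80]],"hand":[0.36,0.36,0.36,0.36,0.36]}'; python3 -m jog '{"delta_rot":[[0,0,0],[0,0,0],[0,0,0],[0,0,0],[0,0,0]],"translation":[[50,0,-20],[100,0,-40],[150,0,-60],[150,0,-60],[150,0,-60]],"hand":[0.36,0.36,0.36,0.36,0.36]}'; python3 -c "
from h import *
plan((-48,33.5,39))
crop('scene','s7.png',120,150,320,230,4)
a=cv2.imread('pics/s7.png')
im=cv2.cvtColor(optics.get_image('top'),cv2.COLOR_RGB2BGR)[180:240,220:420]
b=cv2.resize(im,None,fx=4,fy=4,interpolation=cv2.INTER_CUBIC)
cv2.imwrite('pics/m7.png',np.vstack([a,b]))"
```

```text
t: 7.5
ee_pos: [515.7, -4.4, 39.6]
orientation: [2.367, 2.065, -0.0]
ft_force: [1.9, -1.0, 4.9]
width: 59.6
t: 8.0
ee_pos: [514.1, -4.1, 64.6]
orientation: [-2.366, -2.064, 0.003]
ft_force: [-0.1, 0.1, 0.8]
width: 59.7
t: 8.5
ee_pos: [534.3, 136.1, 145.5]
orientation: [-2.368, -2.064, -0.0]
ft_force: [1.0, -0.4, 0.3]
width: 59.5
t: 9.0
ee_pos: [554.5, 284.5, 204.8]
orientation: [-2.364, -2.068, 0.0]
ft_force: [-0.1, -0.4, 0.0]
width: 59.9
t 9.0 lane tcp [-345.7   33.4  204.8] F [-0.1 -0.4  0. ] w 59.9
trans [-297.7   -0.6  165.8] rot [-0.0003  0.0001  0.0024]
```

View pics/m7.png

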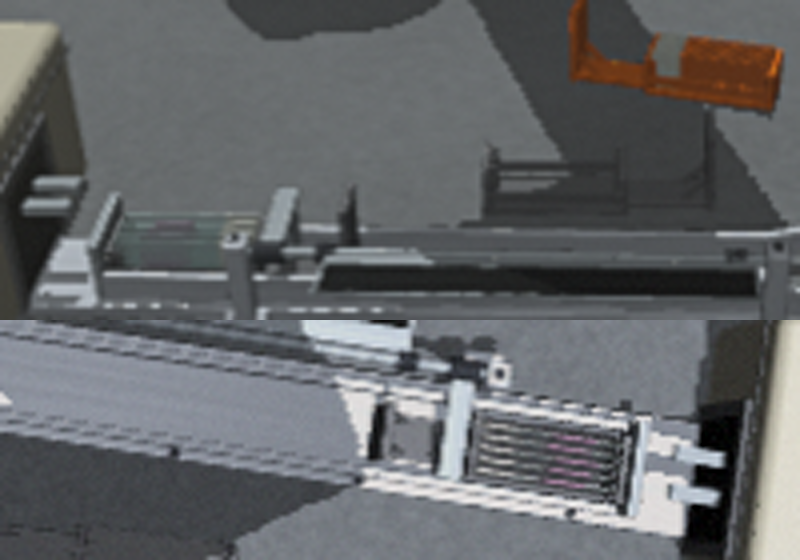

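The top view shows the gate closed (arm at x≈457), the holder from 475 to ~625 up to the stop at ~630, and the plate before the gate. The rest of the scene is unmoved. I'll measure the residual gap numerically.

```bash
python3 -c "
from h import *
P=[('gate-6',-6,50+2),('gate+6',6,52),('plate rear top',-38,60),('plate front top',-33,60),('hold rear',12,38),('hold front',96,38),('stop top face',96,44)]
for n,x,z in P: print(n,((proj('top',W((x,0,z)))[0]-[220,180])*4+[0,320]).round())
im=cv2.cvtColor(optics.get_image('top'),cv2.COLOR_RGB2BGR)[195:235,300:390]
cv2.imwrite('pics/t8.png',cv2.resize(im,None,fx=8.8,fy=8.8,interpolation=cv2.INTER_CUBIC))
for n,x,z in P: print(n,((proj('top',W((x,0,z)))[0]-[300,195])*8.8).round())
"
```

```text
gate-6 [445. 436.]
gate+6 [468. 439.]
plate rear top [386. 426.]
plate front top [395. 428.]
hold rear [474. 442.]
hold front [632. 465.]
stop top face [635. 465.]
gate-6 [275. 123.]
gate+6 [325. 130.]
plate rear top [144. 101.]
plate front top [166. 105.]
hold rear [339. 136.]
hold front [686. 188.]
stop top face [693. 187.]
```

View pics/t8.png

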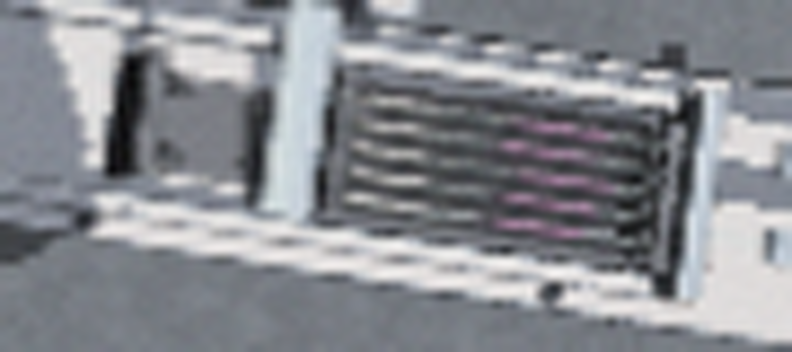

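The plate (rear edge ~146 px, expected 144), gate (280–325, expected 275–325) and stop (~697, expected 693) all match the home geometry to about 1–2 mm. That agrees with the stiff contact felt, and the robot is clear of everything, so I'm handing in.

```bash
python3 -c "
from workcell import ctrl,get_obs
print(ctrl.close_job()); print(get_obs()['t'])"
```

```text
the job is handed in; nothing more can be done
None
the job is handed in; nothing more can be done
```

The rack of slides is loaded: it sits home against the end stop with the gate closed behind it. I handed the job in at about 9 s of the 43 s allowed.

- **What I did:** One fingertip held the thumb bar down with 5–6 N, raising the gate to about 0.7 rad. The other finger pushed the rack under it by the push plate. I then backed off about 4 mm with the gate still held, raised the tool to let the gate close, and moved the arm clear.
- **Force:** Drag stayed at about 5 N all the way under the gate. It then rose stiffly to 25 N over the last 1–2 mm, which I took as the end stop.
- **Final pictures:** The gate is down between the holder and the push plate. Plate, gate and stop match the expected home positions to about 1–2 mm, and nothing in the last views looked moved; the bottle and slide box were outside those last crops.
- **Not settled:** The top picture resolves only about 2 mm, so a gap of up to 2 mm at the stop can't be ruled out by image alone. The tool also stopped about 2 mm short of my predicted home position, which I put down to error in my lane estimate. The gate angle was read from the picture and is approximate.

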